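Start the drying timers in printing order

ROBOT

A 6-joint arm with a two-finger parallel gripper is mounted at the origin on the work surface. World frame = base frame: x ahead of the robot, y to its left, z up, the work surface at z = 0. Lengths are in m, angles in rad, forces in N, time in s.
With the tool pointing down it reaches from about 0.2 to 0.875 m from the base axis. Payload 3.4 kg.
Tool frame: the origin (TCP) lies between the finger pads; the fingertips stand 25 mm ahead of it and the grasp point (between the pads) lies 6 mm ahead of it (r.nose_length is the z of the fingertips in the tool frame, in m); z points along the fingers, y is the line along which they close (so a half turn about z gives the same grasp; the last joint's range is limited). The gripper opens to 94 mm and grips with 3 to 60 N. Pads are 16 mm wide; open, the fingers measure 119 mm over their backs; the gripper's body (75 mm by 177 mm) begins 78 mm behind the grasp point.
Start: joints at [1.151, 0.276, 1.505, -0, 1.361, -0.121], TCP at [0.169, 0.55, 0.23] pointing down, gripper open.
Joint ranges: [-2.89, 2.89], [-0.75, 2.08], [0.22, 2.7], [-1.18, 4.32], [0.11, 2.71], [-2.7, 2.7]. Speed limits (rad/s): [2.57, 2.57, 3.14, 3.14, 3.14, 3.14].

INTERFACE

Orientations are given as a unit quaternion [w, x, y, z].
In Python, from plant import r, gripper_to, inverse_kinematics, vision, models, telemetry gives the robot as it stands. Calls block until the motion is done:
- r.move_to(position, orientation): joint-space move of the TCP to a pose.
- r.move_l(position, rot=None, vel=0.15, guard=None): straight line of the TCP; rot=None keeps the orientation; vel is the mean speed in m/s. With guard (N) it stops when the force on the tool has changed by that much, and returns True; else False.
- r.movej(angles): joint-space move.
- gripper_to(opening, f_grip=None): finger opening in m; f_grip is the grip in N (None keeps the last); returns when the fingers have stopped.
- r.hold(seconds).
- inverse_kinematics(position, orientation): joint angles nearest the present ones, or None.
- vision.snapshot(name): name is "side" or "top"; returns the picture (384x512x3 uint8, red, green, blue); there is no depth.
- vision.get_calibration(name): a dict with "fx", "fy", "cx", "cy" (pixels), "position" and "orientation" of the camera in the world. Camera axes: x right, y down, z forward; pixel columns grow to the right and rows downward; lengths in m; the calibration is good to about 2 mm. A picture is of the moment at which its call begins. get_calibration takes no time and is no camera call.
A pose or a line that the arm cannot do raises r.PlanningError and nothing moves.
- r.sign_off(): hands the job in; it is judged then, once.
Trained networks look in the newest picture that a camera, given by its name, has taken for a name from the list of things; names that differ only in an ending like _2 or _b are one class to them, and where a whole thing is asked for, a point or a joint stands for the part that bears it (a point fixed in the world has none). Each returns a list of dicts, best first, with "score" (0 to 1); they miss things now and then, are a little off and sometimes report something else, mostly with a low value. They report only what shows in the picture. A call takes as long as a camera call. They do not tell look-alikes from the thing itself.
- models.boxes_of(thing, camera): "at" ([x, y, z] in m, in world coordinates, good to about 4 mm: the middle of the surface that is visible of it).
- models.regions_of(thing, camera): "pixels" (384x512 bool, what is visible of it).
- models.mark_of(thing, camera): "at" ([x, y, z] in m, in world coordinates, good to about 4 mm: a listed point, or the origin of a listed thing).
Readings, each from a call of its own:
- telemetry.current_t(): time.
- telemetry.current_joints(): joint angles.
- telemetry.current_dq(): joint speeds.
- telemetry.current_joint_efforts(): joint torques, N m.
- telemetry.current_ee_pos(): TCP position.
- telemetry.current_tool_rot(): TCP orientation.
- telemetry.current_wrist_force(): force on the tool from outside, world axes, zero at the start.
- telemetry.current_torque(): the same for the moment, N m.
- telemetry.current_opening(): finger opening in m.
- telemetry.current_finger_force(): force on a finger pad.
Only numpy, scipy, OpenCV 4.12 (cv2) and the standard library are available. Lean on these libraries where they do the work, as an engineer would, in place of code of your own. Each camera call takes 0.05 s, during which the arm holds its last target. There are 200 camera calls.

TASK

The prints are on the drying rack, so start their timers in printing order: press down the button of the yellow timer first, then the red, then the blue, each lightly with closed fingertips until it is fully down. Press the timers where they stand, without lifting, tipping or shifting them, and leave the green timer, the ink jar, the white tub and the roll of tape alone.

Things in the scene. Friction and masses are not known exactly. Their poses are not given: they have to be found in the camera images.
- yellow_timer: The yellow drying timer: a loose white flat box, 84 (x) by 62 (y) by 32 mm high, 0.18 kg or so, on rubber feet, with one round yellow button and a dark display on top. Origin: centre of its underside; z up; the button's axis is at x = +14 mm, y = 0; the display (44 by 22 mm) is centred at x = -26 mm.
- yellow_button_top (a point): Centre of the flat top of the yellow button: 40 mm across, 12 mm above the box, so 44 mm above the table while up; it moves down with the button and its soft cap. Fingertips about 9 mm below its starting height bring the button fully down; 2 mm more does no harm (5 to 8 N).
- yellow_button (a joint): How far the yellow button is down: 0 = up (as at the start), 0.007 m = fully down, at its stop. It takes about 3.5 N and stays where it is left. Its soft rubber cap gives 0.45 mm per newton, up to 5 mm, and springs back.
- red_timer: The red drying timer: a loose white flat box, 84 (x) by 62 (y) by 32 mm high, 0.18 kg or so, on rubber feet, with one round red button and a dark display on top. Origin: centre of its underside; z up; the button's axis is at x = +14 mm, y = 0; the display (44 by 22 mm) is centred at x = -26 mm.
- red_button_top (a point): Centre of the flat top of the red button: 40 mm across, 12 mm above the box, so 44 mm above the table while up; it moves down with the button and its soft cap. Fingertips about 9 mm below its starting height bring the button fully down; 2 mm more does no harm (5 to 8 N).
- red_button (a joint): How far the red button is down: 0 = up (as at the start), 0.007 m = fully down, at its stop. It takes about 3.5 N and stays where it is left. Its soft rubber cap gives 0.45 mm per newton, up to 5 mm, and springs back.
- blue_timer: The blue drying timer: a loose white flat box, 84 (x) by 62 (y) by 32 mm high, 0.18 kg or so, on rubber feet, with one round blue button and a dark display on top. Origin: centre of its underside; z up; the button's axis is at x = +14 mm, y = 0; the display (44 by 22 mm) is centred at x = -26 mm.
- blue_button_top (a point): Centre of the flat top of the blue button: 40 mm across, 12 mm above the box, so 44 mm above the table while up; it moves down with the button and its soft cap. Fingertips about 9 mm below its starting height bring the button fully down; 2 mm more does no harm (5 to 8 N).
- blue_button (a joint): How far the blue button is down: 0 = up (as at the start), 0.007 m = fully down, at its stop. It takes about 3.5 N and stays where it is left. Its soft rubber cap gives 0.45 mm per newton, up to 5 mm, and springs back.
- green_timer: The green drying timer: a loose white flat box, 84 (x) by 62 (y) by 32 mm high, 0.18 kg or so, on rubber feet, with one round green button and a dark display on top. Origin: centre of its underside; z up; the button's axis is at x = +14 mm, y = 0; the display (44 by 22 mm) is centred at x = -26 mm.
- green_button_top (a point): Centre of the flat top of the green button: 40 mm across, 12 mm above the box, so 44 mm above the table while up; it moves down with the button and its soft cap. Fingertips about 9 mm below its starting height bring the button fully down; 2 mm more does no harm (5 to 8 N).
- green_button (a joint): How far the green button is down: 0 = up (as at the start), 0.007 m = fully down, at its stop. It takes about 3.5 N and stays where it is left. Its soft rubber cap gives 0.45 mm per newton, up to 5 mm, and springs back.
- ink_jar: Loose round jar of brown-red ink with a white lid, 70 mm across, 85 mm high; origin: centre of its underside. A bystander.
- white_tub: Loose empty white plastic tub, 72 mm across the rim, 60 mm high; origin: centre of its underside. A bystander.
- tape_roll: Loose roll of tan masking tape lying flat: a ring 80 mm across, hole 60 mm, 25 mm high; origin: centre of its underside. A bystander.
There are look-alikes about, which are no part of the job. Leave any pink or purple look-alike of the red_timer alone.

How it is judged:
On the way, in this order (a step that is already met when the one before it is completed fails the run):
1. the yellow timer's button is down (more than 4.5 of its 7 mm) (value of joint yellow_button above 0.0045 m), for 0.1 s.
2. the red timer's button is down (more than 4.5 of its 7 mm) (value of joint red_button above 0.0045 m), for 0.1 s.
3. the blue timer's button is down (more than 4.5 of its 7 mm) (value of joint blue_button above 0.0045 m), for 0.1 s.
At the end, for the whole second after the job is handed in: The yellow, red and blue buttons are more than 4.5 mm down and the green one less than 2 mm; all four timers stand level (within 0.1 rad), at rest and within 25 mm of where they started; jar, tub and tape roll are within 30 mm of where they started (value of joint each of yellow_button, red_button, blue_button above 0.0045 m and value of joint green_button below 0.002 m and distance of each of yellow_timer, red_timer, blue_timer, green_timer from where it was at the start of the episode below 0.025 m and angle between each of yellow_timer, red_timer, blue_timer, green_timer's own z axis and vertical below 0.1 rad and linear speed of each of yellow_timer, red_timer, blue_timer, green_timer below 0.02 m/s and distance of each of ink_jar, white_tub, tape_roll from where it was at the start of the episode below 0.03 m); the robot touches nothing.
It fails at once if a timer is pressed hard (over 20 N) (contact force between any of the fingers, the arm and yellow_timer above 20 N or contact force between any of the fingers, the arm and red_timer above 20 N or contact force between any of the fingers, the arm and blue_timer above 20 N or contact force between any of the fingers, the arm and green_timer above 20 N).
It fails at once if the green timer's button is pressed (2 mm or more) (value of joint green_button above 0.002 m).
It fails at once if a timer is lifted (12 mm), tipped (0.25 rad) or shifted (25 mm) (height (world z) of any of yellow_timer, red_timer, blue_timer, green_timer above 0.012 m or angle between any of yellow_timer, red_timer, blue_timer, green_timer's own z axis and vertical above 0.25 rad or distance of any of yellow_timer, red_timer, blue_timer, green_timer from where it was at the start of the episode above 0.025 m).
It fails at once if the ink jar, white tub or tape roll is moved (30 mm) (distance of any of ink_jar, white_tub, tape_roll from where it was at the start of the episode above 0.03 m).
It also fails if it takes over 51 s, if anything falls off the work surface, if the arm or the gripper's body presses on something with over 40 N, if the wrist force passes 120 N, or if a joint passes its speed limit or range.

## Working session

There is one attempt and no reset: what is moved stays moved. The work goes in short steps, each a Python script; the robot and the scene stay as the last script left them, time stands still between calls to the robot, and variables do not carry over. Pictures are saved under pics/ and viewed, at most 10 in all, crops included, and the job is handed in when it is done.

```bash
mkdir -p pics; python3 - <<'E'
from plant import r, vision, models, telemetry
import cv2, numpy as np
ims=[]
for c in("top","side"):
    im=vision.snapshot(c); cv2.imwrite(f"pics/{c}0.png",im[:,:,::-1].copy())
    k=vision.get_calibration(c); print(c,k)
    for n in("yellow","red","blue","green"):
        for d in models.mark_of(n+"_button_top",c)[:4]:
            R=np.array(d["at"]);print(n,R.round(3),round(d["score"],2))
print(telemetry.current_t(),telemetry.current_tool_rot(),r.nose_length)
E
```

```text
top {'fx': 469.09380690283615, 'fy': 469.09380690283615, 'cx': 258.7871756572464, 'cy': 191.9801560054595, 'position': array([0.33391682, 0.01154275, 1.10042357]), 'orientation': array([ 0.07407595, -0.67590765,  0.72946155, -0.07448121])}
yellow [0.561 0.286 0.041] 0.63
red [ 0.392 -0.285  0.043] 0.76
red [ 0.568 -0.123  0.049] 0.73
red [ 0.418 -0.165  0.041] 0.66
red [ 0.707 -0.02  -0.001] 0.54
blue [0.457 0.108 0.047] 0.78
green [ 0.56  -0.28   0.044] 0.56
side {'fx': 384.7321927916385, 'fy': 384.7321927916385, 'cx': 253.53946991260761, 'cy': 187.90492482409698, 'position': array([ 0.21046412, -0.50796429,  0.52346932]), 'orientation': array([-0.43284922,  0.85397253, -0.25689007,  0.13183309])}
yellow [0.556 0.29  0.042] 0.46
red [ 0.419 -0.165  0.046] 0.87
red [ 0.388 -0.286  0.041] 0.76
red [ 0.574 -0.127  0.046] 0.66
blue [0.455 0.103 0.044] 0.75
green [ 0.56  -0.278  0.048] 0.77
0.5 [4.11173644e-06 1.48846557e-01 9.88860305e-01 1.24033954e-05] 0.025
```

View pics/top0.png

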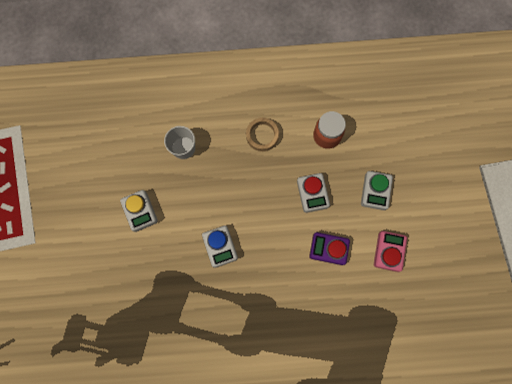

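View pics/side0.png

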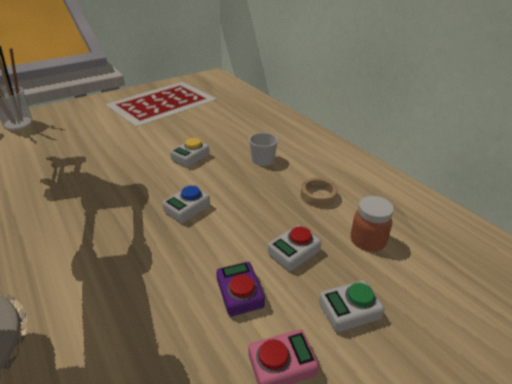

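The top view shows yellow at (135,204), blue at (217,240), the white-boxed red at (313,186) and green at (379,183). The pink and purple look-alikes are at (392,257) and (337,249). The true red is therefore the network's (0.57, -0.125). I'll refine the positions by colour at z = 0.044 and then press yellow.

```bash
cat >h.py <<'E'
from plant import r, gripper_to, inverse_kinematics, vision, models, telemetry as T
import cv2, numpy as np
from scipy.spatial.transform import Rotation as Ro
NET={"yellow":(.5585,.288),"red":(.571,-.125),"blue":(.456,.1055)}
HUE={"yellow":(20,35),"red":(-8,6),"blue":(108,130)}
def locate(n,c,im):
    k=vision.get_calibration(c); R=Ro.from_quat(np.roll(k["orientation"],-1)).as_matrix(); p=k["position"]
    q=R.T@(np.array([*NET[n],.044])-p); u,v=k["fx"]*q[0]/q[2]+k["cx"],k["fy"]*q[1]/q[2]+k["cy"]
    h,s,_=cv2.split(cv2.cvtColor(im,cv2.COLOR_RGB2HSV)); h=(h.astype(int)+20)%180-20
    m=(h>=HUE[n][0])&(h<=HUE[n][1])&(s>170)
    yy,xx=np.mgrid[:384,:512]; m&=np.hypot(xx-u,yy-v)<16
    a,b=xx[m].mean(),yy[m].mean()
    d=R@[(a-k["cx"])/k["fx"],(b-k["cy"])/k["fy"],1]
    return (p+d*(.042-p[2])/d[2])[:2],m.sum(),(a,b)
def press(xy):
    q=T.current_tool_rot(); up=.044+.025
    r.move_to([*xy,up+.06],q); r.move_l([*xy,up+.008],vel=.1); r.hold(.2)
    f0=T.current_wrist_force()
    g=r.move_l([*xy,up-.0105],vel=.012,guard=6.5); r.hold(.15)
    print("guard",g,"depth mm",(up-T.current_ee_pos()[2])*1e3,"dF",(T.current_wrist_force()-f0).round(2))
    r.move_l([*xy,up+.06],vel=.1); print("t",T.current_t())
E
python3 - <<'E'
from h import *
for c in("top","side"):
    im=cv2.imread(f"pics/{c}0.png")[:,:,::-1].copy()
    for n in NET: print(c,n,*locate(n,c,im))
gripper_to(0,f_grip=10); print(T.current_opening())
E
```

```text
top yellow [0.55497405 0.28954596] 215 (np.float64(134.4139534883721), np.float64(203.4418604651163))
top red [ 0.56713455 -0.12272078] 220 (np.float64(312.4590909090909), np.float64(184.84545454545454))
top blue [0.45798989 0.10516004] 228 (np.float64(216.80701754385964), np.float64(239.35087719298247))
side yellow [0.55217583 0.27260223] 12 (np.float64(194.25), np.float64(144.91666666666666))
side red [ 0.56608259 -0.12826036] 275 (np.float64(300.3890909090909), np.float64(235.16727272727272))
side blue [0.45663552 0.09810377] 165 (np.float64(190.5151515151515), np.float64(192.54545454545453))
0.0006033822188681351
```

```bash
python3 - <<'E'
from h import *
press((.556,.289))
im=vision.snapshot("side"); cv2.imwrite("pics/side1.png",cv2.resize(im[90:290,120:400],None,fx=2.5,fy=2.5)[:,:,::-1])
E
```

```text
guard True depth mm 9.336308588391018 dF [ 0.01 -0.29  6.32]
t 6.9583
```

View pics/side1.png

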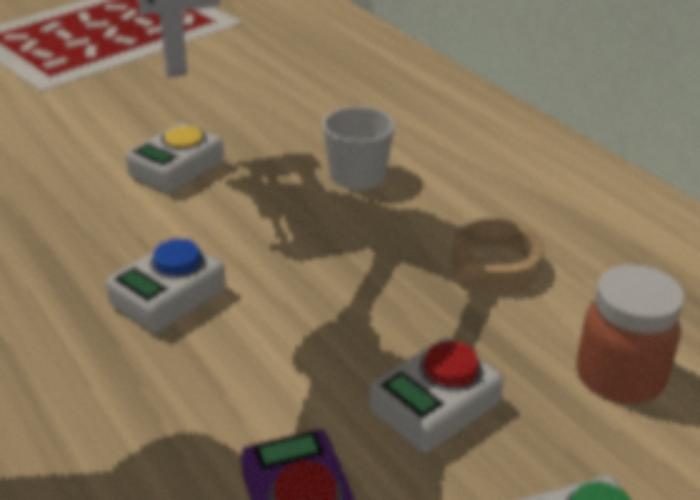

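After the press at 6.3 N and 9.3 mm, the yellow button at (183,136) in the crop sits visibly lower than the blue and red ones. Its box hasn't moved. Next come red and blue.

```bash
python3 - <<'E'
from h import *
press((.568,-.124))
press((.457,.105))
p=T.current_ee_pos(); r.move_l([p[0]-.1,p[1]+.2,.25],vel=.15)
for c in("side","top"):
    im=vision.snapshot(c); cv2.imwrite(f"pics/{c}2.png",im[:,:,::-1].copy())
im=cv2.imread("pics/side2.png"); cv2.imwrite("pics/side2c.png",cv2.resize(im[120:330,150:400],None,fx=2.8,fy=2.8))
E
```

```text
guard True depth mm 9.420049952350288 dF [-2.08 -0.53  7.02]
t 11.8333
guard True depth mm 9.588844359537427 dF [-1.09  0.25  6.01]
t 16.1167
```

View pics/side2c.png

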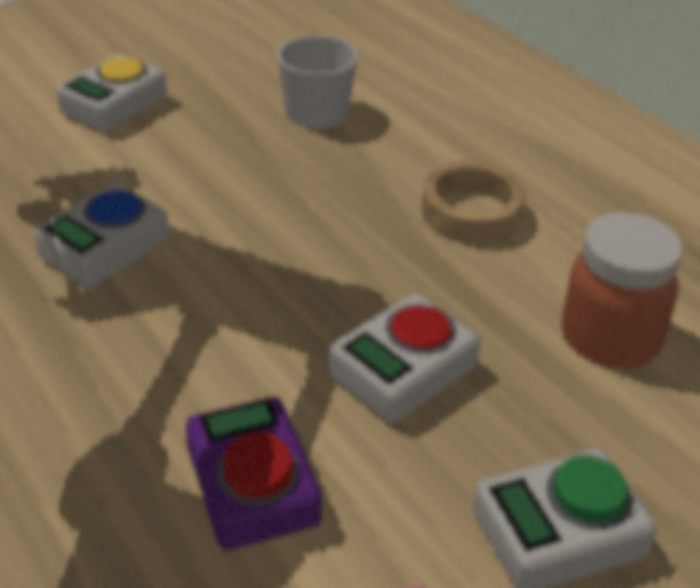

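The crop shows yellow (122,69), blue (115,208) and red (421,327) all low and level. Green (591,489) is still up and nothing has shifted, so I'm handing it in.

```bash
python3 -c "
from plant import r
print(r.sign_off())"
```

```text
the job is handed in; nothing more can be done
None
```

I pressed the yellow, red and blue timer buttons fully down, in that order, at about 6–7 N each; the last picture shows green still up and nothing shifted, and the job is handed in (no verdict came back).

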